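# Index the welding positioner to the green station

## Robot

A 6-joint arm with a two-finger parallel gripper is mounted at the origin on the work surface. World frame = base frame: x ahead of the robot, y to its left, z up, the work surface at z = 0. Lengths are in m, angles in rad, forces in N, time in s.
With the tool pointing down it reaches from about 0.3 to 0.75 m from the base axis. Payload 8.5 kg.
Tool frame: the origin (TCP) lies midway between the tips of the shut fingers; the grasp point (between the pads) lies 19 mm behind it; z points along the fingers, y is the line along which they close (so a half turn about z gives the same grasp; the last joint's range is limited). The gripper opens to 88 mm and grips with 3 to 60 N. Pads are 18 mm wide; open, the fingers measure 123 mm over their backs; the gripper's body (75 mm by 187 mm) begins 45 mm behind the grasp point.
Start: joints at [-1.346, 0.381, 1.297, -0, 1.464, -0.215], TCP at [0.234, -0.498, 0.239] pointing down, gripper open.
Joint ranges: [-3.11, 3.11], [-0.89, 2.33], [0.22, 2.48], [-1.42, 4.56], [0.17, 2.85], [-2.88, 2.88]. Speed limits (rad/s): [2.39, 2.39, 3.14, 3.14, 3.14, 3.14].

## Interface

Orientations are given as a unit quaternion [x, y, z, w].
In Python, from bench import state, capture, sign_off gives the robot as it stands.
- The arm moves only by the tool move_arm, never from a script. Its argument "plan" is a list of rows, each an object of numbers: "x", "y", "z": the shift along the tool's x, y, z in m; "twist": the turn about the tool's z in degrees. A call has 1 to 12 rows; each row is the pose to reach, as a shift and turn from the pose commanded when the call began, along the tool's axes at that moment; what a row does not reach only later rows make up. A row lasts 1/10 s, in which the tool goes at most 50 mm and 8.59 degrees, less where a joint would pass 70% of its speed; a pose out of reach is approached as far as the arm can. A call with a gripper value outside its range is refused whole. "jaw" is the finger opening in m, from 0 to 0.0881, set as the call begins (left out, the last holds). The fingers move at their own pace and stop on an object; the grip force is fixed at half the most. Time passes only in rows, so rows that repeat a pose let the fingers close. It gives the time, the measured TCP pose, the force, the opening and the grip force at its end, in the units of the state.
- state(): the state, without advancing time (a new reading comes with each control period).
- capture(name): name is "scene" or "side" or "wrist"; returns a dict with "color" (400x640x3 uint8, red, green, blue), "vfov" (degrees; the focal length in pixels is half the picture's height over the tangent of half this angle, whatever the lens; pixels are square), "cx", "cy" (the principal point, pixels), "extrinsics" (4x4, takes a point from camera to world coordinates); the wrist camera has in their place "hand_eye" (4x4, takes a point from camera to tool coordinates, whose origin is the TCP and whose axes are the flange's). Camera axes: x right, y down, z forward; pixel columns grow to the right and rows downward; lengths in m; the calibration is good to about 2 mm. A picture is of the moment at which its call begins: read the wrist's pose just before it. There is no depth.
- sign_off(): hands the job in; it is judged then, once.
The state is a dict: "t": time; "q": joint angles; "joint_velocities": joint speeds; "joint_torque": joint torques, N m; "position": TCP position; "tool_rot": TCP orientation; "force": force on the tool from outside, world axes, zero at the start; "moment": the same for the moment, N m; "opening": finger opening in m; "finger_force": force on a finger pad.
Only numpy, scipy, OpenCV 4.12 (cv2) and the standard library are available. Lean on these libraries where they do the work, as an engineer would, in place of code of your own. Each camera call takes 0.05 s, during which the arm holds its last target. There are 200 camera calls.

## Task

The positioner's red index lever has been left between stations: pull its yellow spring plunger knob clear, swing the lever round to the station marked by the green tag without letting the plunger drop into another notch on the way, and leave the plunger sprung fully home in the notch there, so that the lever is locked, and let go. Do not knock the light bar above, and leave everything else on the table where it is.

Things in the scene. Friction and masses are not known exactly. Their poses are not given: they have to be found in the camera images.
- positioner: White welding positioner fixed to the table, base 360 x 440 mm. Origin: middle of its underside; x away from the robot, z up. Its face plate is tilted 35 degrees back towards the robot: outward normal n = (-0.574, 0, 0.819), up the face u = (0.819, 0, 0.574), across v = y, all in this frame. The plate's mid-plane passes 130 mm above the origin; heights below are along n from it.
- axis (a point): Point on the lever's turning axis (along n) at height 6 mm, the outer surface of the face plate (320 x 380 mm). Around the axis turns a steel chuck, 184 mm across, top at 48 mm; a brown pipe of 60 mm diameter in its jaws ends at height 133 mm.
- ring_top (a point): Middle of the top (height 22 mm, straight up the face, 140 mm from the axis) of a fixed steel ring sector round the chuck, radius 122 to 158 mm. It has four notches, 15 mm wide, 16 mm deep, at nominally -52, -26, 26 and 52 degrees of lever angle. The ring is trimmed by an unknown amount up to 5 degrees either way, so a notch must be felt for (or seen). Elsewhere its top is smooth.
- lever (a joint): Angle (rad) of the red index lever, which turns with chuck and pipe about n. Lever direction = u cos q + v sin q: 0 is straight up the face, positive towards +v; range -1.15 to 1.15. It stays where it is left (friction about 0.4 N m). The red bar is 30 mm wide, top at height 40 mm; the plunger's barrel on it, 28 mm in diameter, ends at 58 mm.
- pointer (a point): Tip of the red lever's nose, 179 mm from the axis, height 34 mm.
- plunger (a joint): How far (m) the plunger is pulled out along n: 0 fully home in a notch, 0.012 its round-nosed 12 mm pin riding on the ring's top (as at the start), 0.030 the end of its travel. A spring pushes it home with about 4 N at 0, 6 N at 0.012, 7.5 N at 0.023. Free to move over a notch, it drops in by itself, and the lever is then locked.
- knob (a point): Centre of the plunger's yellow round knob, a cylinder 34 mm in diameter and 40 mm long, axis along n, 140 mm from the turning axis. The centre is at height 86 mm with the plunger home and moves out with it.
- green_tag: Green disc, 32 mm in diameter and 6 mm thick, flat on the face plate, 202 mm from the turning axis, at 52 or -52 degrees of lever angle. It marks the wanted station (the notch within 5 degrees of it). Origin: centre of its underside.
- red_tag: The same disc in red, at the opposite side: not the wanted station.
- lamp: Light bar fixed across and above the lever, 30 x 440 x 25 mm; origin at its centre, 78 mm ahead (x) of and 426.5 mm above the positioner's origin. A tool held upright over the knob strikes it; one held along the knob's axis passes under it. Its two posts stand 204 mm to either side.
- spray_can: Blue can, 64 mm in diameter, 190 mm tall, standing on the table; origin under its middle.
- pipe_piece: Brown pipe piece, 60 mm in diameter, 110 mm tall, standing; origin under its middle.
- flange: Flat steel ring, 90 mm in diameter, 18 mm thick, lying; origin under its middle.
- wrench: Steel wrench lying on the table.
- brush: Brush lying on the table.
- mug: Blue mug, 80 mm in diameter, 90 mm tall, standing.
- block: Steel block 80 x 60 x 50 mm.

How it is judged:
By the outcome, as a careful person would: the job done as asked, in the order asked, and still so for the second after the job is handed in, with the robot touching nothing.
It also fails if it takes over 45 s, if anything falls off the work surface, if the arm or the gripper's body presses on something with over 40 N, if the wrist force passes 120 N, or if a joint passes its speed limit or range.

## Working session

There is one attempt and no reset: what is moved stays moved. The work goes in short steps, Python scripts to look and compute and a tool call to move; the robot and the scene stay as the last step left them, time stands still between calls to the robot, and variables do not carry over. Pictures are saved under pics/ and viewed, at most 10 in all, crops included, and the job is handed in when it is done.

Besides the shell and the picture viewer there is one more tool, called after ">>>" in YAML: its name, and indented under it one key for each argument. move_arm: Moves the arm, as the interface text tells. Its arguments: {"type":"object","properties":{"plan":{"type":"array","items":{"type":"object","properties":{"x":{"type":"number"},"y":{"type":"number"},"z":{"type":"number"},"twist":{"type":"number"}}}},"jaw":{"type":"number"}},"required":["plan"]}

```bash
ls; mkdir -p pics; python3 - <<'E'
from bench import state,capture
import cv2,numpy as np,pickle
s=state();print(s)
d={}
for n in["scene","side"]:
    c=capture(n);d[n]=c;cv2.imwrite(f"pics/{n}0.png",c["color"][:,:,::-1]);print(n,c["vfov"],c["cx"],c["cy"],np.round(c["extrinsics"],3).tolist())
pickle.dump(d,open("d0.pkl","wb"))
E
```

```text
pics
{'t': 0.0, 'q': array([-1.34630918e+00,  3.81158650e-01,  1.29825206e+00, -1.44059234e-05,
        1.46363711e+00, -2.15300986e-01]), 'joint_velocities': array([-0.00198386,  0.00040676, -0.00286705, -0.00048409, -0.00136689,
       -0.00029141]), 'joint_torque': array([ 2.17197681e-03, -4.37917435e+01, -2.24548906e+01,  7.14529934e-02,
        3.53271968e-02, -1.44803980e-04]), 'position': array([ 0.23408851, -0.49737308,  0.23816078]), 'tool_rot': array([ 9.75920134e-01,  2.18126942e-01, -1.05028295e-05, -7.27539276e-04]), 'force': array([-0.14829476, -0.3331719 , -0.93172556]), 'moment': array([-0.03344305,  0.00458818, -0.00623061]), 'finger_force': 0.0, 'opening': 0.08829199379103582}
scene 45.18838904869129 317.38680970340744 204.3144911798725 [[0.115, 0.835, -0.538, 1.398], [0.993, -0.093, 0.069, -0.09], [0.007, -0.543, -0.84, 1.495], [0.0, 0.0, 0.0, 1.0]]
side 54.70383478060869 317.34844784625506 193.23282226529352 [[-0.292, -0.618, 0.73, -0.358], [-0.956, 0.188, -0.223, 0.284], [0.001, -0.763, -0.646, 1.094], [0.0, 0.0, 0.0, 1.0]]
```

View pics/scene0.png

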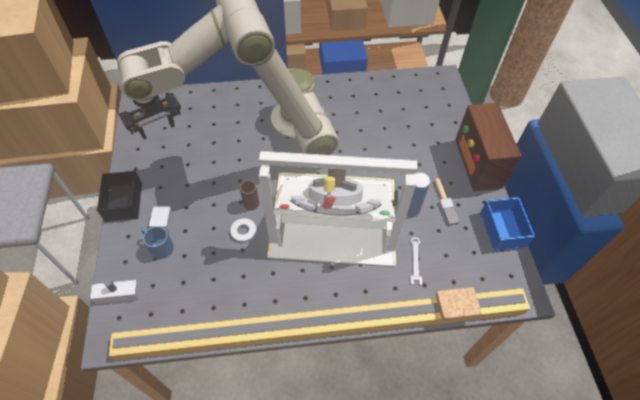

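View pics/side0.png

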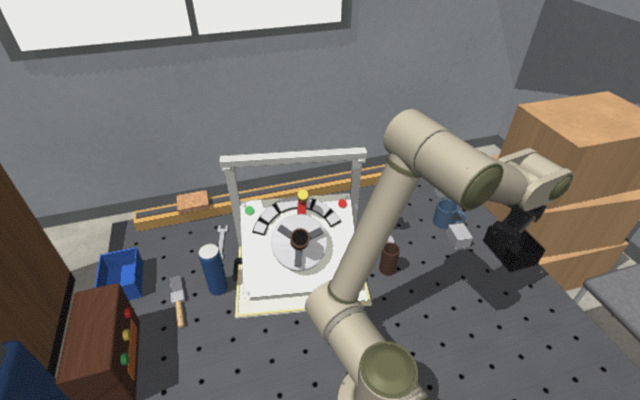

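The scene view shows the positioner near (335,215), with the green tag at (385,212) on the +y side, the red tag at (285,207), the yellow knob at (330,184) and the light bar along row 160. In the side view the knob is at (303,196), green at (250,211) and red at (343,204). The lever is close to 0.

```bash
cat > h.py <<'E'
import numpy as np,cv2
from scipy.optimize import least_squares
def f(c): return 200/np.tan(np.radians(c["vfov"])/2)
def proj(c,P):
    E=c["extrinsics"];p=(np.atleast_2d(P)-E[:3,3])@E[:3,:3]
    return p[:,:2]/p[:,2:]*f(c)+[c["cx"],c["cy"]]
def blobs(c,col,roi,amin=8):
    x0,y0,x1,y1=roi;hsv=cv2.cvtColor(np.ascontiguousarray(c["color"]),cv2.COLOR_RGB2HSV)[y0:y1,x0:x1].astype(int)
    H,S,V=hsv[...,0],hsv[...,1],hsv[...,2]
    m={"g":(H>45)&(H<90)&(S>100),"r":((H<6)|(H>172))&(S>120),"y":(H>20)&(H<34)&(S>120)}[col]
    n,l,st,ce=cv2.connectedComponentsWithStats(m.astype(np.uint8))
    return [(int(st[i,4]),*np.round(ce[i]+[x0,y0],2),st[i,:4]+[x0,y0,0,0]) for i in range(1,n) if st[i,4]>=amin]
n=np.array([-.5736,0,.8192]);u=np.array([.8192,0,.5736]);v=np.array([0,1.,0])
O=np.array([0,0,.130])
def local(r,a,h): return O+n*h+r*(u*np.cos(a)+v*np.sin(a))
def world(p,P):
    x,y,w=p[:3];R=np.array([[np.cos(w),-np.sin(w),0],[np.sin(w),np.cos(w),0],[0,0,1]])
    return np.atleast_2d(P)@R.T+[x,y,0]
E
python3 - <<'E'
import pickle;from h import *
d=pickle.load(open("d0.pkl","rb"))
roi={"scene":(262,150,420,265),"side":(225,150,370,310)}
for k in d:
    for col in "gry":
        for b in blobs(d[k],col,roi[k]): print(k,col,b)
    x0,y0,x1,y1=roi[k]; 
a=[cv2.resize(d[k]["color"][y0:y1,x0:x1,::-1],(395,int(395*(y1-y0)/(x1-x0))),interpolation=cv2.INTER_CUBIC) for k,(x0,y0,x1,y1) in roi.items()]
H=max(i.shape[0] for i in a)
cv2.imwrite("pics/crop0.png",np.hstack([cv2.copyMakeBorder(i,0,H-i.shape[0],0,0,0) for i in a]))
E
```

```text
scene r (16, np.float64(284.12), np.float64(205.94), array([281, 205,   7,   3]))
side g (45, np.float64(249.0), np.float64(210.0), array([246, 207,   7,   7]))
side r (50, np.float64(342.24), np.float64(203.08), array([339, 199,   8,   9]))
side r (90, np.float64(301.42), np.float64(207.57), array([297, 202,   9,  12]))
side y (109, np.float64(302.33), np.float64(194.32), array([297, 189,  12,  12]))
```

View pics/crop0.png

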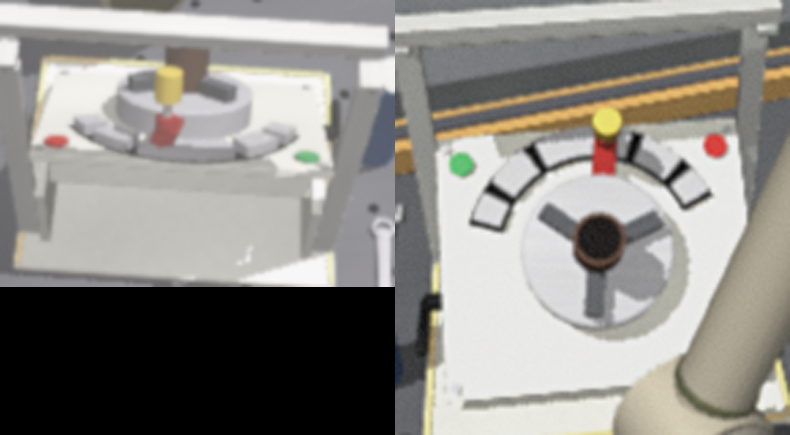

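The crop shows the four notches (crop x 502, 537, 635, 680) and the knob about straight up the face. Green is on the +v side. Next I'll fit the positioner's pose.

```bash
python3 - <<'E'
import pickle;from h import *
d=pickle.load(open("d0.pkl","rb"))
def soft(c,roi,lo,hi,S):
    x0,y0,x1,y1=roi;h=cv2.cvtColor(np.ascontiguousarray(c["color"]),cv2.COLOR_RGB2HSV)[y0:y1,x0:x1].astype(int)
    m=(h[...,0]>=lo)&(h[...,0]<=hi)&(h[...,1]>S);yy,xx=np.nonzero(m);return m.sum(),xx.mean()+x0,yy.mean()+y0
sc,sd=d["scene"],d["side"]
G=soft(sc,(378,207,393,217),40,90,60);K=soft(sc,(322,174,338,193),15,35,90)
print(G,K)
obs=[(sc,(202,52,12),G[1:]),(sc,(202,-52,12),(284.12,205.94)),(sd,(202,52,12),(249,210)),(sd,(202,-52,12),(342.24,203.08))]
kn=[(sc,K[1:]),(sd,(302.33,194.32))]
def res(p):
    r=[]
    for c,(a,b,h),o in obs: r+=list(proj(c,world(p,local(a/1e3,np.radians(b),h/1e3)))[0]-o)
    for c,o in kn: r+=list((proj(c,world(p,local(.14,p[3],.098)))[0]-o)*.7)
    return r
s=least_squares(res,[.5,0,0,0]);p=s.x;print(np.round(p,4),np.round(s.fun,1))
np.save("p.npy",p)
print("knob",world(p,local(.14,p[3],.098)),"lamp",world(p,[.078,0,.4265]),"n",world(p,n)-world(p,[0,0,0]))
for a in (-52,-26,26,52): print(a,proj(sd,world(p,local(.14,np.radians(a),.022))))
# bright/dark profile round ring top in side view
aa=np.radians(np.arange(-62,62.1,1));g=cv2.cvtColor(np.ascontiguousarray(sd["color"]),cv2.COLOR_RGB2GRAY).astype(np.float32)
prof=np.mean([[cv2.remap(g,*[q.astype(np.float32).reshape(1,-1) for q in proj(sd,world(p,np.array([local(r,a,.022) for a in aa]))).T],cv2.INTER_LINEAR)[0]] for r in(.132,.138,.144,.15)],axis=0)[0]
print([(int(round(np.degrees(a))),int(x)) for a,x in zip(aa,prof)])
E
```

```text
(np.int64(24), np.float64(384.7083333333333), np.float64(212.41666666666666)) (np.int64(137), np.float64(329.46715328467155), np.float64(183.007299270073))
[ 0.5043  0.0842 -0.1855 -0.1434] [ 0.2 -0.6  0.2 -0.5  0.1 -0.6  0.2 -0.6  0.   0.8  0.1  0.5]
knob [[0.55693459 0.05395052 0.28976159]] lamp [[0.58097104 0.06979282 0.4265    ]] n [[-0.56375658  0.10580866  0.8192    ]]
-52 [[329.74993029 213.83998482]]
-26 [[314.31280153 203.50548492]]
26 [[278.05384338 206.15079975]]
52 [[264.08158901 218.79779583]]
[(-62, 216), (-61, 215), (-60, 215), (-59, 215), (-58, 215), (-57, 215), (-56, 217), (-55, 216), (-54, 205), (-53, 169), (-52, 115), (-51, 64), (-50, 29), (-49, 27), (-48, 62), (-47, 120), (-46, 175), (-45, 206), (-44, 214), (-43, 210), (-42, 205), (-41, 202), (-40, 197), (-39, 192), (-38, 189), (-37, 188), (-36, 186), (-35, 184), (-34, 181), (-33, 180), (-32, 180), (-31, 181), (-30, 180), (-29, 180), (-28, 175), (-27, 150), (-26, 106), (-25, 60), (-24, 26), (-23, 16), (-22, 36), (-21, 76), (-20, 121), (-19, 148), (-18, 150), (-17, 143), (-16, 134), (-15, 115), (-14, 96), (-13, 86), (-12, 91), (-11, 98), (-10, 105), (-9, 110), (-8, 112), (-7, 112), (-6, 107), (-5, 100), (-4, 97), (-3, 112), (-2, 142), (-1, 165), (0, 178), (1, 180), (2, 178), (3, 177), (4, 180), (5, 179), (6, 181), (7, 183), (8, 181), (9, 180), (10, 183), (11, 184), (12, 186), (13, 189), (14, 191), (15, 192), (16, 193), (17, 195), (18, 198), (19, 202), (20, 207), (21, 208), (22, 208), (23, 212), (24, 214), (25, 201), (26, 158), (27, 102), (28, 50), (29, 28), (30, 36), (31, 82), (32, 141), (33, 192), (34, 212), (35, 217), (36, 216), (37, 216), (38, 216), (39, 216), (40, 216), (41, 216), (42, 216), (43, 216), (44, 216), (45, 216), (46, 216), (47, 216), (48, 217), (49, 218), (50, 218), (51, 203), (52, 166), (53, 105), (54, 54), (55, 27), (56, 44), (57, 88), (58, 147), (59, 195), (60, 217), (61, 219), (62, 218)]
```

>>> move_arm:
  plan:
    - {"x":0.027,"y":-0.026,"z":-0.025,"twist":3}
    - {"x":0.054,"y":-0.053,"z":-0.05,"twist":6}
    - {"x":0.081,"y":-0.079,"z":-0.075,"twist":9}
    - {"x":0.108,"y":-0.105,"z":-0.1,"twist":12}
    - {"x":0.135,"y":-0.132,"z":-0.125,"twist":15}
    - {"x":0.162,"y":-0.158,"z":-0.15,"twist":18}
    - {"x":0.189,"y":-0.184,"z":-0.175,"twist":21}
    - {"x":0.216,"y":-0.211,"z":-0.2,"twist":24}
    - {"x":0.243,"y":-0.237,"z":-0.225,"twist":27}
    - {"x":0.27,"y":-0.263,"z":-0.25,"twist":30}
    - {"x":0.297,"y":-0.29,"z":-0.275,"twist":33}
    - {"x":0.324,"y":-0.316,"z":-0.3,"twist":35.8}

```text
t: 1.3
position: [0.3927, -0.0721, 0.5397]
tool_rot: [0.996, -0.094, -0.0, -0.0]
force: [0.6, -0.8, -0.0]
opening: 0.0881
finger_force: 0.0
```

>>> move_arm:
  plan:
    - {"z":-0.05}
    - {"z":-0.1}
    - {"z":-0.15}
    - {"z":-0.2}
    - {"z":-0.25}
    - {"z":-0.3}
    - {"z":-0.35}
    - {"z":-0.4}

```text
invalid input
```

```bash
python3 -c "
from bench import state
s=state();print(s['q'],s['position'],s['tool_rot'])"
```

```text
[-4.80197978e-01  7.02036278e-02  8.69285193e-01  2.15578800e-06
  2.20223582e+00  1.27790100e+00] [ 0.3927388  -0.07207902  0.53969799] [ 9.95617976e-01 -9.35138548e-02 -6.07942916e-05 -2.56841300e-05]
```

>>> move_arm:
  plan:
    - {"x":0,"y":-0.04,"z":0,"twist":0}
    - {"x":0,"y":-0.08,"z":-0.02,"twist":0}
    - {"x":0,"y":-0.115,"z":-0.05,"twist":0}
    - {"x":0,"y":-0.115,"z":-0.1,"twist":0}
    - {"x":0,"y":-0.115,"z":-0.15,"twist":0}
    - {"x":0,"y":-0.115,"z":-0.2,"twist":0}
    - {"x":0,"y":-0.115,"z":-0.25,"twist":0}
    - {"x":0,"y":-0.115,"z":-0.3,"twist":0}
    - {"x":0,"y":-0.115,"z":-0.35,"twist":0}
    - {"x":0,"y":-0.115,"z":-0.4,"twist":0}
    - {"x":0,"y":-0.115,"z":-0.4,"twist":0}

```text
t: 2.4
position: [0.3442, 0.0327, 0.6938]
tool_rot: [0.996, -0.093, 0.007, -0.001]
force: [-0.5, -0.5, 1.0]
opening: 0.0883
finger_force: 0.0
```

```bash
python3 -c "
from bench import state
s=state();print(s['q'],s['position'],s['tool_rot'])"
```

```text
[-0.25524805  0.17172285  0.2213499   0.01102289  2.73442623  1.51100748] [0.34422883 0.03273956 0.69384819] [ 0.99568373 -0.09251833  0.00729621 -0.00101488]
```

>>> move_arm:
  plan:
    - {"x":-0.05,"y":0,"z":0,"twist":0}
    - {"x":-0.1,"y":0,"z":0,"twist":0}
    - {"x":-0.15,"y":0,"z":0,"twist":0}
    - {"x":-0.2,"y":0,"z":0,"twist":0}
    - {"x":-0.25,"y":0,"z":0,"twist":0}
    - {"x":-0.3,"y":0,"z":0,"twist":0}

```text
t: 3.0
position: [0.0657, 0.0963, 0.6884]
tool_rot: [0.994, -0.112, 0.003, 0.006]
force: [1.8, 2.3, -0.2]
opening: 0.0884
finger_force: 0.0
```

```bash
cat > st.py <<'E'
from bench import state
from scipy.spatial.transform import Rotation as R
import numpy as np
s=state();m=R.from_quat(s['tool_rot']).as_matrix()
print(s['t'],"q",np.round(s['q'],3),"p",np.round(s['position'],4),"x",np.round(m[:,0],3),"z",np.round(m[:,2],3))
E
python3 st.py
```

```text
3.0 q [-0.443 -0.355  0.655 -0.031  2.832  1.322] p [0.0657 0.0963 0.6884] x [ 0.975 -0.222  0.007] z [ 0.005 -0.013 -1.   ]
```

>>> move_arm:
  plan:
    - {"x":0.01,"y":-0.005,"z":-0.05,"twist":0}
    - {"x":0.02,"y":-0.01,"z":-0.1,"twist":0}
    - {"x":0.03,"y":-0.01,"z":-0.15,"twist":0}
    - {"x":0.04,"y":-0.01,"z":-0.2,"twist":0}
    - {"x":0.05,"y":-0.01,"z":-0.25,"twist":0}
    - {"x":0.05,"y":-0.01,"z":-0.3,"twist":0}

```text
t: 3.6
position: [0.1676, 0.1611, 0.7344]
tool_rot: [0.995, -0.09, 0.031, 0.002]
force: [0.4, -0.7, 0.1]
opening: 0.0882
finger_force: 0.0
```

```bash
python3 st.py
```

```text
3.6 q [ 0.267  0.014  0.223 -0.087  2.846  1.934] p [0.1676 0.1611 0.7344] x [ 0.982 -0.179  0.063] z [ 0.062 -0.009 -0.998]
```

>>> move_arm:
  plan:
    - {"x":-0.03,"y":0.02,"z":-0.03,"twist":0}
    - {"x":-0.06,"y":0.04,"z":-0.06,"twist":0}
    - {"x":-0.09,"y":0.06,"z":-0.09,"twist":0}
    - {"x":-0.125,"y":0.07,"z":-0.125,"twist":0}
    - {"x":-0.16,"y":0.07,"z":-0.16,"twist":0}
    - {"x":-0.195,"y":0.07,"z":-0.195,"twist":0}

```text
t: 4.2
position: [0.0602, 0.1863, 0.7451]
tool_rot: [0.994, -0.094, 0.063, -0.012]
force: [0.1, 0.1, -0.8]
opening: 0.0884
finger_force: 0.0
```

```bash
python3 st.py
```

```text
4.2 q [ 0.732 -0.039  0.221 -0.266  2.847  2.231] p [0.0602 0.1863 0.7451] x [ 0.975 -0.187  0.123] z [ 0.128  0.012 -0.992]
```

>>> move_arm:
  plan:
    - {"x":0.048,"y":0.01,"z":0,"twist":0}
    - {"x":0.096,"y":0.02,"z":0,"twist":0}
    - {"x":0.144,"y":0.03,"z":0,"twist":0}
    - {"x":0.192,"y":0.04,"z":0,"twist":0}
    - {"x":0.24,"y":0.05,"z":0,"twist":0}
    - {"x":0.288,"y":0.06,"z":0,"twist":0}
    - {"x":0.336,"y":0.07,"z":0,"twist":0}
    - {"x":0.385,"y":0.077,"z":0,"twist":0}
    - {"x":0.435,"y":0.077,"z":0,"twist":0}
    - {"x":0.485,"y":0.077,"z":0,"twist":0}
    - {"x":0.535,"y":0.077,"z":0,"twist":0}
    - {"x":0.585,"y":0.077,"z":0,"twist":0}

```text
t: 5.4
position: [0.3571, 0.0212, 0.704]
tool_rot: [0.993, -0.093, 0.069, -0.011]
force: [0.3, -0.7, 0.4]
opening: 0.088
finger_force: 0.0
```

```bash
python3 st.py
```

```text
5.4 q [-0.313  0.147  0.221  0.106  2.642  1.54 ] p [0.3571 0.0212 0.704 ] x [ 0.973 -0.186  0.134] z [ 0.138  0.008 -0.99 ]
```

>>> move_arm:
  plan:
    - {"x":-0.04,"y":-0.01,"z":-0.02,"twist":0}
    - {"x":-0.08,"y":-0.02,"z":-0.04,"twist":0}
    - {"x":-0.12,"y":-0.02,"z":-0.06,"twist":0}
    - {"x":-0.16,"y":-0.02,"z":-0.08,"twist":0}
    - {"x":-0.2,"y":-0.02,"z":-0.1,"twist":0}
    - {"x":-0.24,"y":-0.02,"z":-0.12,"twist":0}

```text
t: 6.0
position: [0.143, 0.1054, 0.7547]
tool_rot: [0.991, -0.096, 0.089, -0.005]
force: [0.4, 0.1, -0.6]
opening: 0.0884
finger_force: 0.0
```

```bash
python3 st.py
```

```text
6.0 q [-0.109 -0.105  0.221  0.039  2.847  1.693] p [0.143  0.1054 0.7547] x [ 0.966 -0.191  0.176] z [ 0.178 -0.008 -0.984]
```

>>> move_arm:
  plan:
    - {"x":-0.045,"y":0,"z":-0.02,"twist":0}
    - {"x":-0.09,"y":0,"z":-0.04,"twist":0}
    - {"x":-0.135,"y":0,"z":-0.06,"twist":0}
    - {"x":-0.18,"y":0,"z":-0.08,"twist":0}

```text
t: 6.4
position: [0.0541, 0.141, 0.7561]
tool_rot: [0.991, -0.094, 0.099, -0.006]
force: [0.8, -0.4, 1.2]
opening: 0.0882
finger_force: 0.0
```

```bash
python3 st.py
```

```text
6.4 q [ 0.567 -0.112  0.221 -0.391  2.847  1.942] p [0.0541 0.141  0.7561] x [ 0.963 -0.187  0.194] z [ 0.197 -0.006 -0.98 ]
```

>>> move_arm:
  plan:
    - {"x":0.045,"y":0.01,"z":0,"twist":0}
    - {"x":0.09,"y":0.02,"z":0,"twist":0}
    - {"x":0.11,"y":0.03,"z":0,"twist":0}
    - {"x":0.08,"y":0.06,"z":-0.02,"twist":0}
    - {"x":0.05,"y":0.09,"z":-0.04,"twist":0}
    - {"x":0.02,"y":0.12,"z":-0.06,"twist":0}
    - {"x":-0.01,"y":0.15,"z":-0.08,"twist":0}
    - {"x":-0.04,"y":0.18,"z":-0.1,"twist":0}
    - {"x":-0.07,"y":0.21,"z":-0.12,"twist":0}
    - {"x":-0.1,"y":0.24,"z":-0.14,"twist":0}

```text
t: 7.4
position: [0.0151, 0.1033, 0.763]
tool_rot: [0.987, -0.093, 0.13, -0.001]
force: [-0.7, 0.6, -0.3]
opening: 0.0878
finger_force: 0.0
```

```bash
python3 st.py
```

```text
7.4 q [ 0.611 -0.179  0.222 -0.608  2.847  1.766] p [0.0151 0.1033 0.763 ] x [ 0.949 -0.184  0.257] z [ 0.257 -0.023 -0.966]
```

>>> move_arm:
  plan:
    - {"x":0.045,"y":0.01,"z":0.01,"twist":0}
    - {"x":0.09,"y":0.02,"z":0.02,"twist":0}
    - {"x":0.13,"y":0.04,"z":0.02,"twist":0}
    - {"x":0.1,"y":0.07,"z":0,"twist":0}
    - {"x":0.07,"y":0.1,"z":-0.02,"twist":0}
    - {"x":0.04,"y":0.13,"z":-0.04,"twist":0}
    - {"x":0.01,"y":0.16,"z":-0.06,"twist":0}
    - {"x":-0.02,"y":0.19,"z":-0.08,"twist":0}
    - {"x":-0.05,"y":0.22,"z":-0.1,"twist":0}
    - {"x":-0.08,"y":0.25,"z":-0.12,"twist":0}
    - {"x":-0.11,"y":0.28,"z":-0.14,"twist":0}
    - {"x":-0.14,"y":0.31,"z":-0.16,"twist":0}

```text
t: 8.6
position: [-0.0286, 0.062, 0.7644]
tool_rot: [0.986, -0.09, 0.139, 0.0]
force: [0.1, -0.1, 0.5]
opening: 0.0882
finger_force: 0.0
```

```bash
python3 st.py
```

```text
8.6 q [ 1.104 -0.184  0.221 -1.083  2.847  1.779] p [-0.0286  0.062   0.7644] x [ 0.945 -0.178  0.274] z [ 0.274 -0.026 -0.961]
```

>>> move_arm:
  plan:
    - {"x":0.045,"y":-0.015,"z":0.015,"twist":0}
    - {"x":0.09,"y":-0.03,"z":0.03,"twist":0}
    - {"x":0.135,"y":-0.045,"z":0.045,"twist":0}
    - {"x":0.18,"y":-0.06,"z":0.06,"twist":0}
    - {"x":0.22,"y":-0.06,"z":0.07,"twist":0}
    - {"x":0.21,"y":-0.06,"z":0.025,"twist":0}
    - {"x":0.2,"y":-0.06,"z":-0.02,"twist":0}
    - {"x":0.18,"y":-0.06,"z":-0.065,"twist":0}
    - {"x":0.16,"y":-0.06,"z":-0.11,"twist":0}
    - {"x":0.14,"y":-0.06,"z":-0.155,"twist":0}
    - {"x":0.12,"y":-0.06,"z":-0.2,"twist":0}
    - {"x":0.1,"y":-0.06,"z":-0.245,"twist":0}

```text
t: 9.8
position: [0.0672, 0.1099, 0.7653]
tool_rot: [0.985, -0.091, 0.144, 0.003]
force: [-0.5, -0.5, 0.3]
opening: 0.0879
finger_force: 0.0
```

```bash
python3 st.py
```

```text
9.8 q [-0.06  -0.217  0.221 -0.051  2.847  1.644] p [0.0672 0.1099 0.7653] x [ 0.942 -0.179  0.285] z [ 0.284 -0.032 -0.958]
```

>>> move_arm:
  plan:
    - {"x":-0.03,"y":0.015,"z":-0.035,"twist":0}
    - {"x":-0.06,"y":0.03,"z":-0.07,"twist":0}
    - {"x":-0.09,"y":0.045,"z":-0.105,"twist":0}
    - {"x":-0.12,"y":0.06,"z":-0.14,"twist":0}
    - {"x":-0.15,"y":0.075,"z":-0.175,"twist":0}
    - {"x":-0.18,"y":0.09,"z":-0.21,"twist":0}

```text
t: 10.4
position: [-0.0169, 0.0804, 0.7639]
tool_rot: [0.987, -0.091, 0.135, -0.003]
force: [0.1, -0.4, 0.8]
opening: 0.088
finger_force: 0.0
```

```bash
python3 st.py
```

```text
10.4 q [ 0.95  -0.181  0.221 -0.903  2.847  1.805] p [-0.0169  0.0804  0.7639] x [ 0.947 -0.18   0.266] z [ 0.267 -0.018 -0.963]
```

>>> move_arm:
  plan:
    - {"x":0.04,"y":-0.01,"z":0.021,"twist":0}
    - {"x":0.08,"y":-0.02,"z":0.042,"twist":0}
    - {"x":0.12,"y":-0.03,"z":0.063,"twist":0}
    - {"x":0.16,"y":-0.04,"z":0.084,"twist":0}
    - {"x":0.2,"y":-0.04,"z":0.105,"twist":0}
    - {"x":0.24,"y":-0.04,"z":0.126,"twist":0}
    - {"x":0.28,"y":-0.04,"z":0.147,"twist":0}
    - {"x":0.32,"y":-0.04,"z":0.168,"twist":0}
    - {"x":0.36,"y":-0.04,"z":0.189,"twist":0}
    - {"x":0.4,"y":-0.04,"z":0.21,"twist":0}
    - {"x":0.45,"y":-0.04,"z":0.22,"twist":0}

```text
t: 11.5
position: [0.3119, 0.0662, 0.6975]
tool_rot: [0.986, -0.09, 0.137, -0.001]
force: [0.3, 0.4, 1.4]
opening: 0.088
finger_force: 0.0
```

```bash
python3 st.py
```

```text
11.5 q [-0.192 -0.035  0.484  0.043  2.419  1.598] p [0.3119 0.0662 0.6975] x [ 0.946 -0.179  0.27 ] z [ 0.27  -0.024 -0.963]
```

>>> move_arm:
  plan:
    - {"x":0.043,"y":0,"z":-0.025,"twist":0}
    - {"x":0.086,"y":0,"z":-0.05,"twist":0}
    - {"x":0.129,"y":0,"z":-0.075,"twist":0}
    - {"x":0.172,"y":0,"z":-0.1,"twist":0}
    - {"x":0.215,"y":0,"z":-0.125,"twist":0}
    - {"x":0.258,"y":0,"z":-0.15,"twist":0}
    - {"x":0.301,"y":0,"z":-0.175,"twist":0}
    - {"x":0.344,"y":0,"z":-0.2,"twist":0}
    - {"x":0.387,"y":0,"z":-0.225,"twist":0}
    - {"x":0.43,"y":0,"z":-0.25,"twist":0}
    - {"x":0.473,"y":0,"z":-0.275,"twist":0}
    - {"x":0.516,"y":0,"z":-0.3,"twist":0}

```text
t: 12.7
position: [0.4469, 0.0058, 0.6892]
tool_rot: [0.985, -0.092, 0.145, -0.002]
force: [-0.3, 0.5, 0.4]
opening: 0.0882
finger_force: 0.0
```

```bash
python3 st.py
```

```text
12.7 q [-0.287  0.216  0.222  0.088  2.417  1.544] p [0.4469 0.0058 0.6892] x [ 0.941 -0.181  0.285] z [ 0.285 -0.023 -0.958]
```

>>> move_arm:
  plan:
    - {"x":0.5,"y":0,"z":0,"twist":0}

```text
t: 12.8
position: [0.4778, -0.0025, 0.6778]
tool_rot: [0.984, -0.091, 0.154, -0.002]
force: [-0.6, -0.9, 0.3]
opening: 0.088
finger_force: 0.0
```

>>> move_arm:
  plan:
    - {"x":0.05,"y":0,"z":0,"twist":0}

```text
t: 12.9
position: [0.5114, -0.0122, 0.6622]
tool_rot: [0.983, -0.091, 0.16, -0.002]
force: [-0.4, -0.3, 0.4]
opening: 0.088
finger_force: 0.0
```

```bash
python3 st.py
```

```text
12.9 q [-0.289  0.291  0.223  0.09   2.311  1.538] p [ 0.5114 -0.0122  0.6622] x [ 0.932 -0.18   0.314] z [ 0.315 -0.024 -0.949]
```

>>> move_arm:
  plan:
    - {"x":0.04,"y":0,"z":-0.03,"twist":0}

```text
t: 13.0
position: [0.5201, -0.0191, 0.6595]
tool_rot: [0.982, -0.091, 0.166, -0.004]
force: [-0.0, 0.2, 0.1]
opening: 0.0879
finger_force: 0.0
```

>>> move_arm:
  plan:
    - {"x":0.04,"y":0,"z":-0.03,"twist":0}

```text
t: 13.1
position: [0.522, -0.0239, 0.6655]
tool_rot: [0.979, -0.091, 0.181, -0.004]
force: [-0.3, -0.7, 0.4]
opening: 0.0878
finger_force: 0.0
```

>>> move_arm:
  plan:
    - {"x":0.04,"y":0,"z":-0.03,"twist":0}

```text
t: 13.2
position: [0.5249, -0.0288, 0.6697]
tool_rot: [0.977, -0.09, 0.194, -0.004]
force: [-0.8, 0.4, 0.3]
opening: 0.088
finger_force: 0.0
```

>>> move_arm:
  plan:
    - {"x":0.04,"y":0,"z":-0.03,"twist":0}

```text
t: 13.3
position: [0.5281, -0.0337, 0.6731]
tool_rot: [0.974, -0.09, 0.206, -0.004]
force: [-0.1, -0.3, 1.2]
opening: 0.088
finger_force: 0.0
```

```bash
python3 st.py
```

```text
13.3 q [-0.339  0.286  0.221  0.134  2.228  1.52 ] p [ 0.5281 -0.0337  0.6731] x [ 0.899 -0.178  0.401] z [ 0.402 -0.029 -0.915]
```

>>> move_arm:
  plan:
    - {"x":0.038,"y":0.02,"z":-0.028,"twist":0}

```text
t: 13.4
position: [0.528, -0.0554, 0.677]
tool_rot: [0.972, -0.089, 0.216, -0.004]
force: [0.0, -0.9, -0.5]
opening: 0.0878
finger_force: 0.0
```

>>> move_arm:
  plan:
    - {"x":0.038,"y":0.02,"z":-0.028,"twist":0}

```text
t: 13.5
position: [0.5274, -0.0784, 0.6804]
tool_rot: [0.97, -0.09, 0.226, -0.003]
force: [-0.5, -0.3, -0.0]
opening: 0.0881
finger_force: 0.0
```

>>> move_arm:
  plan:
    - {"x":0.038,"y":0.02,"z":-0.028,"twist":0}

```text
t: 13.6
position: [0.5259, -0.0995, 0.6841]
tool_rot: [0.967, -0.09, 0.237, -0.003]
force: [0.2, 1.6, -1.6]
opening: 0.088
finger_force: 0.0
```

>>> move_arm:
  plan:
    - {"x":0.038,"y":0.02,"z":-0.028,"twist":0}

```text
t: 13.7
position: [0.5237, -0.1192, 0.688]
tool_rot: [0.965, -0.09, 0.248, -0.001]
force: [-0.3, 0.1, 0.4]
opening: 0.0881
finger_force: 0.0
```

```bash
python3 st.py
```

```text
13.7 q [-0.548  0.273  0.221  0.262  2.175  1.411] p [ 0.5237 -0.1192  0.688 ] x [ 0.861 -0.174  0.478] z [ 0.478 -0.042 -0.877]
```

>>> move_arm:
  plan:
    - {"x":-0.013,"y":0.047,"z":-0.007,"twist":0}
    - {"x":-0.026,"y":0.094,"z":-0.014,"twist":0}
    - {"x":-0.04,"y":0.14,"z":-0.021,"twist":0}
    - {"x":-0.053,"y":0.187,"z":-0.028,"twist":0}
    - {"x":-0.066,"y":0.234,"z":-0.035,"twist":0}
    - {"x":-0.079,"y":0.28,"z":-0.042,"twist":0}

```text
t: 14.3
position: [0.3846, -0.3774, 0.6689]
tool_rot: [0.965, -0.09, 0.248, -0.0]
force: [-2.2, 3.7, 0.2]
opening: 0.088
finger_force: 0.0
```

>>> move_arm:
  plan:
    - {"x":0.03,"y":0.022,"z":-0.03,"twist":0}

```text
t: 14.4
position: [0.38, -0.3893, 0.6682]
tool_rot: [0.962, -0.095, 0.255, 0.002]
force: [0.5, -1.2, 0.1]
opening: 0.0881
finger_force: 0.0
```

>>> move_arm:
  plan:
    - {"x":0.03,"y":0.022,"z":-0.03,"twist":0}

```text
t: 14.5
position: [0.3763, -0.3922, 0.6753]
tool_rot: [0.959, -0.093, 0.267, 0.01]
force: [0.6, -0.0, 1.2]
opening: 0.0881
finger_force: 0.0
```

>>> move_arm:
  plan:
    - {"x":0.03,"y":0.022,"z":-0.03,"twist":0}

```text
t: 14.6
position: [0.3715, -0.397, 0.6802]
tool_rot: [0.956, -0.093, 0.277, 0.016]
force: [0.5, 0.3, 0.0]
opening: 0.0885
finger_force: 0.0
```

```bash
python3 st.py
```

```text
14.6 q [-1.27   0.31   0.221  0.648  2.227  0.997] p [ 0.3715 -0.397   0.6802] x [ 0.829 -0.168  0.533] z [ 0.527 -0.083 -0.846]
```

>>> move_arm:
  plan:
    - {"x":0.035,"y":0.02,"z":-0.03,"twist":0}

```text
t: 14.7
position: [0.3695, -0.4012, 0.6847]
tool_rot: [0.953, -0.094, 0.287, 0.022]
force: [-0.2, -0.2, 0.0]
opening: 0.0879
finger_force: 0.0
```

>>> move_arm:
  plan:
    - {"x":0.035,"y":0.02,"z":-0.03,"twist":0}

```text
t: 14.8
position: [0.367, -0.4049, 0.6895]
tool_rot: [0.95, -0.095, 0.297, 0.028]
force: [-0.3, 0.5, 0.2]
opening: 0.0883
finger_force: 0.0
```

```bash
cat >> st.py <<'E'
from h import *
p=np.load("p.npy");Z=lambda w:(world(p,w)-world(p,[0,0,0]))[0]
nn,uu,vv=Z(n),Z(u),Z(v)
print("tilt u,v deg",np.degrees([m[:,2]@uu,m[:,2]@vv]),"twist deg",np.degrees(m[:,0]@vv), m[:,1]@vv)
K=world(p,local(.14,p[3],.098))[0];tcp=np.array(s['position'])
print("tcp->knob in u,v,n mm",np.round(1e3*np.array([(K-tcp)@uu,(K-tcp)@vv,(K-tcp)@nn]),1),"in tool",np.round(1e3*m.T@(K-tcp),1))
E
python3 st.py
```

```text
14.8 q [-1.299  0.302  0.221  0.677  2.194  0.994] p [ 0.367  -0.4049  0.6895] x [ 0.805 -0.164  0.569] z [ 0.559 -0.11  -0.822]
tilt u,v deg [-0.29278394 -0.29421879] twist deg -0.7463627654989116 -0.9999019659468042
tcp->knob in u,v,n mm [-145.7  486.  -386. ] in tool [-150.1 -486.   384.2]
```

>>> move_arm:
  plan:
    - {"x":-0.03,"y":-0.035,"z":0,"twist":0}
    - {"x":-0.06,"y":-0.07,"z":0,"twist":0}
    - {"x":-0.09,"y":-0.105,"z":0,"twist":0}
    - {"x":-0.12,"y":-0.14,"z":0,"twist":0}
    - {"x":-0.15,"y":-0.18,"z":0.01,"twist":0}
    - {"x":-0.15,"y":-0.225,"z":0.03,"twist":0}
    - {"x":-0.15,"y":-0.27,"z":0.05,"twist":0}
    - {"x":-0.15,"y":-0.315,"z":0.07,"twist":0}
    - {"x":-0.15,"y":-0.36,"z":0.09,"twist":0}
    - {"x":-0.15,"y":-0.405,"z":0.11,"twist":0}
    - {"x":-0.15,"y":-0.45,"z":0.125,"twist":0}
    - {"x":-0.15,"y":-0.486,"z":0.14,"twist":0}

```text
t: 16.0
position: [0.398, 0.0295, 0.5088]
tool_rot: [0.95, -0.096, 0.297, 0.027]
force: [1.1, -1.5, 0.7]
opening: 0.0882
finger_force: 0.0
```

```bash
python3 st.py; python3 - <<'E'
from bench import state,capture
import cv2,numpy as np,pickle
s=state();c=capture("wrist");pickle.dump((s,c),open("w1.pkl","wb"))
cv2.imwrite("pics/w1.png",c["color"][:,:,::-1]);print(c["vfov"],c["cx"],c["cy"],np.round(c["hand_eye"],3).tolist())
E
```

```text
16.0 q [-0.245 -0.232  1.348  0.031  1.421  1.533] p [0.398  0.0295 0.5088] x [ 0.805 -0.167  0.569] z [ 0.559 -0.108 -0.822]
tilt u,v deg [-0.32923361 -0.16458737] twist deg -0.9194550549862228 -0.9998671038607142
tcp->knob in u,v,n mm [  -1.4   53.3 -266.4] in tool [ -0.7 -54.1 266.2]
63.707072831761685 314.892022597696 199.15812216470349 [[0.001, -0.949, -0.315, 0.082], [1.0, 0.001, -0.0, -0.0], [0.0, -0.315, 0.949, -0.146], [0.0, 0.0, 0.0, 1.0]]
```

View pics/w1.png

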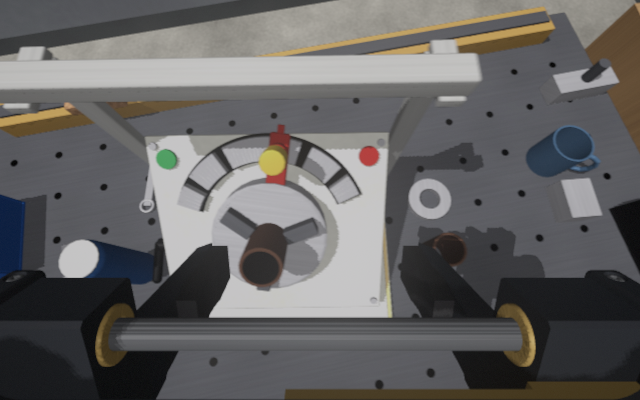

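The wrist view shows the green tag at (166,159), the red tag at (369,156), the knob top at (271,160), and notches as dark gaps at about (193,188), (222,158), (304,150) and (336,171). I'll refit the pose from this closer view.

```bash
cat > fit.py <<'E'
import pickle,sys;from h import *
from scipy.spatial.transform import Rotation as R
def wcam(f):
    s,c=pickle.load(open(f,"rb"));T=np.eye(4);T[:3,:3]=R.from_quat(s["tool_rot"]).as_matrix();T[:3,3]=s["position"]
    c["extrinsics"]=T@c["hand_eye"];return s,c
if __name__=="__main__":
    s,c=wcam("w1.pkl");p0=np.load("p.npy")
    for k in "gry":print(k,blobs(c,k,(140,120,400,240),30))
    b=lambda k,i=0:np.array(sorted(blobs(c,k,(140,120,400,240),30),key=lambda t:-t[0])[i][1:3])
    G=b("g");rs=blobs(c,"r",(345,140,390,175),30);Rd=np.array(rs[0][1:3])
    h=cv2.cvtColor(np.ascontiguousarray(c["color"]),cv2.COLOR_RGB2HSV);x0,y0=250,140
    roi=h[140:185,250:295].astype(int);m=(roi[...,0]>18)&(roi[...,0]<36)&(roi[...,1]>100)
    V=roi[...,2][m];top=m&(roi[...,2]>np.percentile(V,50)*.93);cn=max(cv2.findContours(top.astype(np.uint8),0,1)[0],key=cv2.contourArea)
    (kx,ky),kr=cv2.minEnclosingCircle(cn);ell=cv2.fitEllipse(cn);K=np.array(ell[0])+[x0,y0];print("knob",K,kr,ell[1])
    obs=[((.202,np.radians(52),.012),G),((.202,-np.radians(52),.012),Rd)]
    def res(q):
        r=[]
        for a,o in obs:r+=list(proj(c,world(q,local(*a)))[0]-o)
        r+=list((proj(c,world(q,local(.14,q[3],.118)))[0]-K))
        return r
    q=least_squares(res,p0);print(np.round(q.x,4),np.round(q.fun,2));p=q.x;np.save("p.npy",p)
    aa=np.radians(np.arange(-62,62.1,.5));g=cv2.cvtColor(np.ascontiguousarray(c["color"]),cv2.COLOR_RGB2GRAY).astype(np.float32)
    pr=np.mean([cv2.remap(g,*[t.astype(np.float32).reshape(1,-1) for t in proj(c,world(p,np.array([local(r,a,.022)[0:3] for a in aa]))).T],cv2.INTER_LINEAR)[0] for r in(.13,.137,.144,.15)],axis=0)
    d=np.degrees(aa)
    for a in(-52,-26,26,52):
        k=abs(d-a)<9;w=np.clip(120-pr[k],0,None);print(a,"notch",(w*d[k]).sum()/w.sum(),d[k][w>0].min(),d[k][w>0].max())
E
python3 fit.py; python3 st.py
```

```text
g [(275, np.float64(166.15), np.float64(158.75), array([157, 150,  19,  19]))]
r [(284, np.float64(280.04), np.float64(137.97), array([270, 125,  20,  25])), (277, np.float64(368.55), np.float64(155.52), array([360, 146,  18,  20])), (164, np.float64(276.86), np.float64(178.29), array([266, 169,  20,  16]))]
y [(596, np.float64(272.93), np.float64(160.25), array([259, 146,  27,  29]))]
knob [271.21948624 162.34072304] 12.395265579223633 (22.815786361694336, 24.07950210571289)
[ 0.5053  0.0846 -0.1855 -0.1459] [-0.47 -0.06  0.47 -0.04 -0.    0.01]
-52 notch -49.03015181003581 -51.5 -47.0
-26 notch -23.26576761890054 -26.5 -20.0
26 notch 28.484067366933683 26.0 31.5
52 notch 54.354705931526446 52.0 57.5
16.05 q [-0.226 -0.229  1.351  0.029  1.419  1.541] p [0.3986 0.0363 0.5063] x [ 0.809 -0.16   0.566] z [ 0.557 -0.099 -0.825]
tilt u,v deg [-0.55227664  0.33603074] twist deg -0.4447189548234091 -0.9999526778422221
tcp->knob in u,v,n mm [   1.3   46.8 -265.4] in tool [  3.5 -45.2 265.6]
```

>>> move_arm:
  plan:
    - {"x":0,"y":-0.02,"z":0.03,"twist":0}
    - {"x":0,"y":-0.04,"z":0.07,"twist":0}
    - {"x":0,"y":-0.04,"z":0.11,"twist":0}
    - {"x":0,"y":-0.04,"z":0.14,"twist":0}
    - {"x":0,"y":-0.04,"z":0.15,"twist":0}
    - {"x":0,"y":-0.04,"z":0.15,"twist":0}
    - {"x":0,"y":-0.04,"z":0.15,"twist":0}

```text
t: 16.75
position: [0.4893, 0.0504, 0.3863]
tool_rot: [0.95, -0.097, 0.296, 0.027]
force: [0.5, 0.1, 0.1]
opening: 0.0882
finger_force: 0.0
```

```bash
python3 st.py
```

```text
16.75 q [-0.116 -0.036  1.527 -0.049  1.049  1.67 ] p [0.4893 0.0504 0.3863] x [ 0.806 -0.169  0.568] z [ 0.557 -0.108 -0.823]
tilt u,v deg [-0.41766443 -0.18941563] twist deg -0.9931125415656944 -0.9998443054095308
tcp->knob in u,v,n mm [  -0.8   16.2 -117.3] in tool [ -0.2 -16.6 117.3]
```

>>> move_arm:
  plan:
    - {"x":0,"y":-0.0165,"z":0.02,"twist":0}
    - {"x":0,"y":-0.0165,"z":0.05,"twist":0}
    - {"x":0,"y":-0.0165,"z":0.08,"twist":0}
    - {"x":0,"y":-0.0165,"z":0.11,"twist":0}
    - {"x":0,"y":-0.0165,"z":0.13,"twist":0}
    - {"x":0,"y":-0.0165,"z":0.134,"twist":0}
    - {"x":0,"y":-0.0165,"z":0.134,"twist":0}
    - {"x":0,"y":-0.0165,"z":0.134,"twist":0}

```text
t: 17.55
position: [0.567, 0.0523, 0.2759]
tool_rot: [0.95, -0.097, 0.296, 0.027]
force: [0.8, -1.0, 0.4]
opening: 0.0881
finger_force: 0.0
```

```bash
python3 st.py; python3 - <<'E'
from bench import capture
import cv2,numpy as np
a=capture("side")["color"][150:310,200:400,::-1];b=capture("wrist")["color"][:,:,::-1]
cv2.imwrite("pics/g.png",np.hstack([cv2.resize(a,(300,240)),cv2.resize(b,(384,240))]))
E
```

```text
17.55 q [-0.09   0.184  1.604 -0.084  0.754  1.727] p [0.567  0.0523 0.2759] x [ 0.806 -0.169  0.567] z [ 0.557 -0.108 -0.823]
tilt u,v deg [-0.42102338 -0.18642571] twist deg -0.9789463496501427 -0.9998487322263017
tcp->knob in u,v,n mm [ 0.2  0.  16.7] in tool [  0.1   0.  -16.7]
```

View pics/g.png

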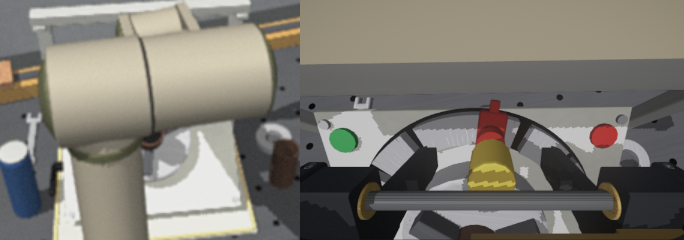

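The wrist half of this picture shows the knob centred between the open fingers at (490,165), clear of the lamp; in the side half the arm hides it. I'll close the fingers and pull.

>>> move_arm:
  jaw: 0.02
  plan:
    - {"x":0,"y":0,"z":0,"twist":0}
    - {"x":0,"y":0,"z":0,"twist":0}
    - {"x":0,"y":0,"z":0,"twist":0}
    - {"x":0,"y":0,"z":0,"twist":0}
    - {"x":0,"y":0,"z":0,"twist":0}
    - {"x":0,"y":0,"z":0,"twist":0}

```text
t: 18.25
position: [0.5671, 0.0522, 0.2738]
tool_rot: [0.95, -0.097, 0.295, 0.027]
force: [-0.0, 0.8, -0.4]
opening: 0.0423
finger_force: 0.0
```

>>> move_arm:
  plan:
    - {"x":0,"y":0,"z":-0.003,"twist":0}
    - {"x":0,"y":0,"z":-0.006,"twist":0}
    - {"x":0,"y":0,"z":-0.01,"twist":0}
    - {"x":0,"y":0,"z":-0.01,"twist":0}

```text
t: 18.65
position: [0.5613, 0.053, 0.2819]
tool_rot: [0.95, -0.097, 0.294, 0.027]
force: [3.8, -2.6, -6.3]
opening: 0.0333
finger_force: 30.0
```

```bash
python3 st.py; python3 - <<'E'
import numpy as np
from h import *
p=np.load("p.npy");q0=p[3]
from bench import state
from scipy.spatial.transform import Rotation as R
s=state();m=R.from_quat(s['tool_rot']).as_matrix();Z=lambda w:(world(p,w)-world(p,[0,0,0]))[0]
print(s['opening'],s['finger_force'],"force n,u,v",[np.round(s['force']@Z(a),1) for a in(n,u,v)])
for a in list(range(-8,55,4))+[54.5]:
    D=.14*(Z(u)*(np.cos(np.radians(a))-np.cos(q0))+Z(v)*(np.sin(np.radians(a))-np.sin(q0)))
    print(a,np.round(1e3*m.T@D,1))
E
```

```text
18.65 q [-0.089  0.17   1.602 -0.083  0.774  1.727] p [0.5613 0.053  0.2819] x [ 0.808 -0.169  0.564] z [ 0.554 -0.108 -0.826]
tilt u,v deg [-0.6415163  -0.23436229] twist deg -0.9712764776104136 -0.9998479380931872
tcp->knob in u,v,n mm [1.6 0.3 8.5] in tool [ 1.5 -0.3 -8.5]
0.03333820350017224 29.997393926605582 force n,u,v [np.float64(-7.6), np.float64(-0.1), np.float64(-1.9)]
-8 [ 0.1 -0.9 -0. ]
-4 [  1.  -10.6  -0.1]
0 [  1.1 -20.4  -0.1]
4 [  0.6 -30.1  -0.1]
8 [ -0.6 -39.8  -0.2]
12 [ -2.4 -49.4  -0.2]
16 [ -4.9 -58.9  -0.2]
20 [ -8.1 -68.1  -0.2]
24 [-11.9 -77.1  -0.2]
28 [-16.4 -85.8  -0.2]
32 [-21.4 -94.2  -0.2]
36 [-2.700e+01 -1.022e+02 -1.000e-01]
40 [-3.310e+01 -1.098e+02 -1.000e-01]
44 [-3.980e+01 -1.169e+02 -1.000e-01]
48 [ -46.9 -123.6   -0. ]
52 [-5.450e+01 -1.298e+02  1.000e-01]
54.5 [-5.950e+01 -1.333e+02  1.000e-01]
```

>>> move_arm:
  plan:
    - {"x":0,"y":0,"z":-0.002,"twist":0}
    - {"x":0.001,"y":-0.0106,"z":-0.002,"twist":-4.4}
    - {"x":0.0011,"y":-0.0204,"z":-0.002,"twist":-8.4}
    - {"x":0.0006,"y":-0.0301,"z":-0.002,"twist":-12.4}
    - {"x":-0.0006,"y":-0.0398,"z":-0.002,"twist":-16.4}
    - {"x":-0.0024,"y":-0.0494,"z":-0.002,"twist":-20.4}
    - {"x":-0.0049,"y":-0.0589,"z":-0.002,"twist":-24.4}
    - {"x":-0.0081,"y":-0.0681,"z":-0.002,"twist":-28.4}
    - {"x":-0.0119,"y":-0.0771,"z":-0.002,"twist":-32.4}
    - {"x":-0.0164,"y":-0.0858,"z":-0.002,"twist":-36.4}
    - {"x":-0.0214,"y":-0.0942,"z":-0.002,"twist":-40.4}
    - {"x":-0.027,"y":-0.1022,"z":-0.002,"twist":-44.4}

```text
t: 19.85
position: [0.5587, 0.1577, 0.2681]
tool_rot: [0.916, 0.271, 0.261, 0.137]
force: [3.3, -5.2, -7.4]
opening: 0.0332
finger_force: 30.0
```

```bash
cat > lv.py <<'E'
import numpy as np
from h import *
p=np.load("p.npy")
from bench import state
from scipy.spatial.transform import Rotation as R
s=state();m=R.from_quat(s['tool_rot']).as_matrix();Z=lambda w:(world(p,w)-world(p,[0,0,0]))[0]
A=world(p,O)[0];g=np.array(s['position'])-A;x,y,h=[g@Z(a) for a in(u,v,n)]
a=np.arctan2(y,x);print("t",round(s['t'],2),"tcp polar r,deg,h",round(1e3*np.hypot(x,y),1),round(np.degrees(a),2),round(1e3*h,1),"open",round(s['opening'],4),"ff",round(s['finger_force'],1))
print("force n,u,v",[float(np.round(s['force']@Z(k),1)) for k in(n,u,v)],"tang",np.round(s['force']@(Z(v)*np.cos(a)-Z(u)*np.sin(a)),1),"q",np.round(s['q'],2))
P=Z(u)*x+Z(v)*y
for b in range(40,61,2):
    D=.14*(Z(u)*np.cos(np.radians(b))+Z(v)*np.sin(np.radians(b)))-P
    print(b,np.round(1e3*m.T@D,1))
E
python3 lv.py
```

```text
t 19.85 tcp polar r,deg,h 138.0 36.32 90.8 open 0.0332 ff 30.0
force n,u,v [-8.5, -0.8, -4.5] tang -3.2 q [ 0.16  0.23  1.56 -0.27  0.8   1.29]
40 [ 2.9 -8.7  0. ]
42 [  3.1 -13.6   0. ]
44 [  3.1 -18.5   0. ]
46 [  3.  -23.4   0.1]
48 [  2.7 -28.2   0.1]
50 [  2.3 -33.1   0.1]
52 [  1.6 -37.9   0.1]
54 [  0.9 -42.8   0.2]
56 [ -0.1 -47.6   0.2]
58 [ -1.2 -52.3   0.2]
60 [ -2.5 -57.    0.3]
```

>>> move_arm:
  plan:
    - {"x":0.0005,"y":-0.0087,"z":0,"twist":-3.7}
    - {"x":0.001,"y":-0.0185,"z":0,"twist":-7.7}
    - {"x":0.001,"y":-0.0282,"z":0,"twist":-11.7}
    - {"x":0.001,"y":-0.0282,"z":0.004,"twist":-11.7}
    - {"x":0.001,"y":-0.0282,"z":0.008,"twist":-11.7}
    - {"x":0.001,"y":-0.0282,"z":0.008,"twist":-11.7}

```text
t: 20.45
position: [0.5518, 0.1804, 0.2507]
tool_rot: [0.885, 0.361, 0.246, 0.162]
force: [-2.2, -4.3, -9.1]
opening: 0.033
finger_force: 30.1
```

```bash
python3 lv.py
```

```text
t 20.45 tcp polar r,deg,h 138.0 48.08 82.7 open 0.033 ff 30.1
force n,u,v [-6.7, -6.4, -4.6] tang 1.6 q [ 0.21  0.26  1.58 -0.32  0.77  1.18]
40 [-1.8 19.6 -0.1]
42 [-0.6 14.9 -0.1]
44 [ 0.4 10.1 -0.1]
46 [ 1.2  5.3 -0.1]
48 [ 1.9  0.4 -0. ]
50 [ 2.4 -4.4  0. ]
52 [ 2.8 -9.3  0. ]
54 [  3.  -14.2   0.1]
56 [  3.  -19.1   0.1]
58 [  2.8 -23.9   0.2]
60 [  2.5 -28.8   0.2]
```

>>> move_arm:
  jaw: 0.042
  plan:
    - {"x":0,"y":0,"z":0,"twist":0}
    - {"x":0,"y":0,"z":0,"twist":0}
    - {"x":0.001,"y":-0.003,"z":0,"twist":-1}
    - {"x":0.001,"y":-0.006,"z":0,"twist":-2}
    - {"x":0.001,"y":-0.008,"z":0,"twist":-2.5}
    - {"x":0.001,"y":-0.01,"z":0,"twist":-3}
    - {"x":0.001,"y":-0.012,"z":0,"twist":-4}
    - {"x":0.001,"y":-0.014,"z":0,"twist":-5}
    - {"x":0.001,"y":-0.015,"z":0,"twist":-5}
    - {"x":0.001,"y":-0.016,"z":0,"twist":-5}

```text
t: 21.45
position: [0.5434, 0.1928, 0.2442]
tool_rot: [0.868, 0.399, 0.239, 0.172]
force: [-0.2, -0.1, -0.2]
opening: 0.0416
finger_force: 0.0
```

```bash
python3 lv.py|head -2;python3 - <<'E'
from bench import capture
import cv2
a=capture("wrist")["color"][100:400,100:500,::-1];cv2.imwrite("pics/w3.png",cv2.resize(a,(800,600)))
E
```

```text
t 21.45 tcp polar r,deg,h 138.7 54.84 83.5 open 0.0416 ff 0.0
force n,u,v [-0.1, -0.3, -0.1] tang 0.2 q [ 0.24  0.26  1.6  -0.35  0.76  1.14]
```

View pics/w3.png

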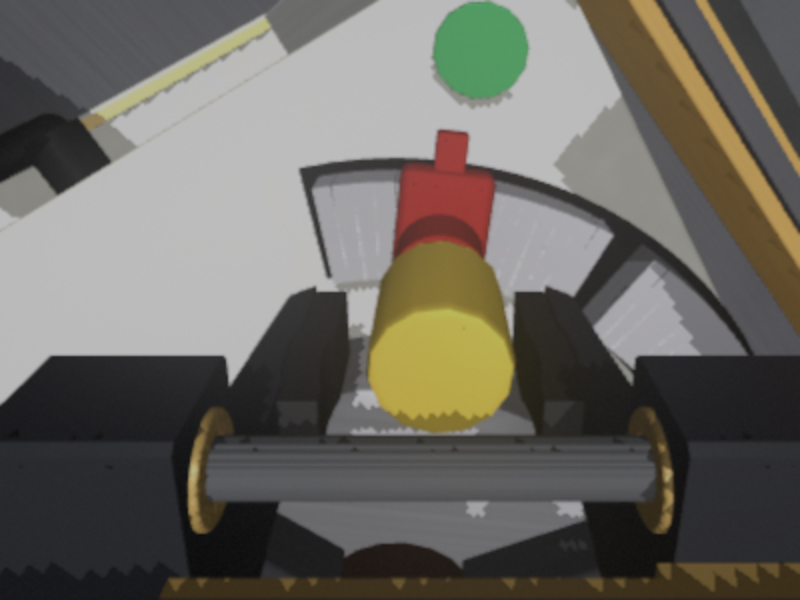

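The knob is at (440,340), touching the right finger that pushes it, and the lever is nearly at the green station. I'll keep pushing slowly until it locks.

>>> move_arm:
  plan:
    - {"x":0,"y":-0.001,"z":0,"twist":0}
    - {"x":0,"y":-0.002,"z":0,"twist":0}
    - {"x":0,"y":-0.003,"z":0,"twist":0}
    - {"x":0,"y":-0.004,"z":0,"twist":0}

```text
t: 21.9
position: [0.5418, 0.195, 0.2431]
tool_rot: [0.868, 0.399, 0.24, 0.173]
force: [3.0, -2.3, 0.5]
opening: 0.0423
finger_force: 1.3
```

```bash
python3 lv.py|head -2
```

```text
t 21.9 tcp polar r,deg,h 138.9 56.05 83.7 open 0.0423 ff 1.3
force n,u,v [-1.6, 3.1, -1.7] tang -3.5 q [ 0.25  0.26  1.6  -0.36  0.75  1.15]
```

>>> move_arm:
  plan:
    - {"x":0,"y":-0.001,"z":0,"twist":0}
    - {"x":0,"y":-0.002,"z":0,"twist":0}

```text
t: 22.1
position: [0.5408, 0.1963, 0.2424]
tool_rot: [0.868, 0.399, 0.241, 0.173]
force: [6.3, -5.4, 0.4]
opening: 0.0422
finger_force: 3.7
```

```bash
python3 lv.py|head -2
```

```text
t 22.1 tcp polar r,deg,h 139.1 56.77 83.8 open 0.0422 ff 3.7
force n,u,v [-3.8, 6.2, -4.1] tang -7.4 q [ 0.25  0.26  1.6  -0.36  0.75  1.16]
```

>>> move_arm:
  plan:
    - {"x":0,"y":-0.001,"z":0,"twist":0}
    - {"x":0,"y":-0.002,"z":0,"twist":0}
    - {"x":0,"y":-0.002,"z":0,"twist":0}

```text
t: 22.4
position: [0.5407, 0.1966, 0.2422]
tool_rot: [0.867, 0.399, 0.241, 0.174]
force: [9.5, -9.0, 1.7]
opening: 0.0424
finger_force: 6.2
```

```bash
python3 lv.py|head -2
```

```text
t 22.4 tcp polar r,deg,h 139.2 56.91 83.8 open 0.0424 ff 6.2
force n,u,v [-4.9, 10.0, -7.0] tang -12.2 q [ 0.25  0.26  1.61 -0.37  0.75  1.16]
```

>>> move_arm:
  jaw: 0.088
  plan:
    - {"x":0,"y":0.006,"z":0,"twist":0}
    - {"x":0,"y":0.006,"z":0,"twist":0}
    - {"x":0,"y":0.006,"z":0,"twist":0}
    - {"x":0,"y":0.006,"z":0,"twist":0}
    - {"x":0,"y":0.006,"z":-0.03,"twist":0}
    - {"x":0,"y":0.006,"z":-0.07,"twist":0}
    - {"x":0,"y":0.006,"z":-0.11,"twist":0}
    - {"x":0,"y":0.006,"z":-0.15,"twist":0}
    - {"x":0,"y":0.006,"z":-0.18,"twist":0}
    - {"x":0,"y":0.006,"z":-0.18,"twist":0}
    - {"x":0,"y":0.006,"z":-0.18,"twist":0}

```text
t: 23.5
position: [0.4427, 0.2134, 0.3918]
tool_rot: [0.868, 0.4, 0.24, 0.173]
force: [-0.5, -0.7, -0.5]
opening: 0.0879
finger_force: 0.0
```

```bash
python3 lv.py|head -2; python3 - <<'E'
from bench import state,capture
import cv2,pickle
s=state();c=capture("wrist");pickle.dump((s,c),open("w2.pkl","wb"))
cv2.imwrite("pics/w4.png",c["color"][:,:,::-1])
E
```

```text
t 23.5 tcp polar r,deg,h 140.4 55.07 263.4 open 0.0879 ff 0.0
force n,u,v [-0.3, -0.6, -0.7] tang 0.1 q [ 0.36  0.02  1.46 -0.33  1.16  1.12]
```

View pics/w4.png

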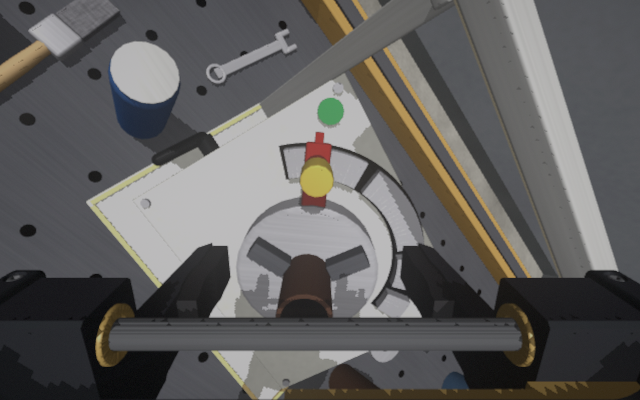

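The view shows the lever at the green station, with the knob top at (317,181) and the green tag at (330,111). Next I'll measure the knob's height to see whether the plunger is home.

```bash
python3 - <<'E'
from fit import *
p=np.load("p.npy")
def kn(f,roi):
    s,c=wcam(f);x0,y0,x1,y1=roi;h=cv2.cvtColor(np.ascontiguousarray(c["color"]),cv2.COLOR_RGB2HSV)[y0:y1,x0:x1].astype(int)
    m=(h[...,0]>18)&(h[...,0]<36)&(h[...,1]>100);V=h[...,2][m];t=m&(h[...,2]>np.percentile(V,60)*.93)
    cn=max(cv2.findContours(t.astype(np.uint8),0,1)[0],key=cv2.contourArea);e=cv2.fitEllipse(cn)
    return c,np.array(e[0])+[x0,y0],e[1]
for f,roi,g in(("w1.pkl",(250,140,295,185),-.146),("w2.pkl",(295,150,340,205),.95)):
    c,K,ax=kn(f,roi)
    G=np.array(blobs(c,"g",(140,80,360,180),30)[0][1:3]);off=G-proj(c,world(p,local(.202,np.radians(52),.012)))[0]
    r=least_squares(lambda q:proj(c,world(p,local(.14,q[0],q[1])))[0]+off-K,[g,.11])
    E=c["extrinsics"];z=lambda h:((world(p,local(.14,r.x[0],h))[0]-E[:3,3])@E[:3,:3])[2]
    print(f,K,np.round(ax,1),"tag off",off.round(1),"deg",np.degrees(r.x[0]),"top h mm",1e3*r.x[1],"expected dia home/ride",[0.034*200/np.tan(np.radians(c["vfov"]/2))/z(h) for h in(.106,.118)])
E
```

```text
w1.pkl [271.21948624 162.34072304] [22.8 24.1] tag off [0.5 0.1] deg -8.117291569879812 top h mm 117.94292270216923 expected dia home/ride [np.float64(26.68813407364338), np.float64(27.449064331345213)]
w2.pkl [316.33564949 180.60971451] [29.7 31.2] tag off [0.1 0.6] deg 54.981273677584795 top h mm 104.76172050516928 expected dia home/ride [np.float64(34.90537408981978), np.float64(36.21779754538737)]
```

```bash
python3 -c "
from bench import sign_off
print(sign_off())"
```

```text
the job is handed in; nothing more can be done
None
```

The lever is at the green-tag station at about 55°, with the plunger sprung home in the notch there and locked (knob top measured at 104.8 mm, against 106 mm home and 118 mm riding). It was held clear past the 26° notch, the gripper has let go and backed off, and the job was handed in at about 23.6 s.

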